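Fit the lift-out drain shelf into the rinse trough

TASK

Fit the longer of the two white drain shelves into the grey rinse trough: it is longer than the trough's mouth, so tilt it to pass one end in under an end rim, then lay it flat, handle up, on the two steps inside, below both rims. Let go of it, and leave the short shelf where it lies.

Things in the scene. Friction and masses are not known exactly. Their poses are not given: they have to be found in the camera images.
- trough: Grey plastic trough, fixed, 312 mm long (x) by 142 wide (y) by 106 high, walls 6 mm; inside 300 x 130. Origin: centre of its underside, z up, x roughly away from the robot. Inside each end is a step 75 mm long over the full width, top 55 mm above the underside; between the steps a 150 mm gap, floor at 5 mm. Both ends alike.
- trough_mouth (a point): Centre of the trough's mouth, 106 mm above the trough's underside; axes as the trough's. At each end a flat rim 6 mm thick (100 to 106 mm high) reaches 40 mm inwards over the step, so the mouth is 220 (x) x 130 mm, with 45 mm between step and rim. The long shelf, laid flat, clears one rim while its other end is 20 to 40 mm under the other, and still rests on both steps.
- shelf_long: Long drain shelf, loose: white plastic plate 240 mm long (x) x 100 wide (y) x 6 thick, four round holes, handle up, 0.15 to 0.31 kg. Origin: centre of its underside, z up, x roughly away from the robot. Over its middle a bridge handle: flat-sided bar 14 mm thick (x), 60 long (y), 48 to 76 mm above the underside, on posts at y = +-25 mm; grip it across the 14 mm.
- shelf_short: Short drain shelf, loose, the wrong one, to be left where it lies: the same plate and handle but only 140 mm long (x) x 100 wide, two round holes; it would drop between the steps. Origin: centre of its underside, z up.

How it is judged:
By the outcome, as a careful person would: the job done as asked, in the order asked, and still so for the second after the job is handed in, with the robot touching nothing.
It also fails if it takes over 45 s, if anything falls off the work surface, if the arm or the gripper's body presses on something with over 40 N, if the wrist force passes 120 N, or if a joint passes its speed limit or range.

ROBOT

A 6-joint arm with a two-finger parallel gripper is mounted at the origin on the work surface. World frame = base frame: x ahead of the robot, y to its left, z up, the work surface at z = 0. Lengths are in mm, angles in rad, forces in N, time in s.
With the tool pointing down it reaches from about 350 to 975 mm from the base axis. Payload 7.1 kg.
Tool frame: the origin (TCP) lies on the front face of the gripper's body, between the roots of the fingers; the fingertips stand 80 mm ahead of it and the grasp point (between the pads) lies 61 mm ahead of it (env.tips_ahead is the distance from the TCP to the fingertips, in mm); z points along the fingers, y is the line along which they close (so a half turn about z gives the same grasp; the last joint's range is limited). The gripper opens to 88 mm and grips with 3 to 60 N. Pads are 20 mm wide; open, the fingers measure 115 mm over their backs; the gripper's body (75 mm by 178 mm) begins 61 mm behind the grasp point.
Start: joints at [-1.15, 0.423, 1.63, -0, 1.089, -0.019], TCP at [266.114, -565.499, 302.675] pointing down, gripper open.
Joint ranges: [-3, 3], [-0.9, 2.11], [0.09, 2.58], [-1.31, 4.45], [0.11, 2.69], [-2.54, 2.54]. Speed limits (rad/s): [2.39, 2.39, 3.01, 3.14, 3.14, 3.14].

INTERFACE

Orientations are given as a unit quaternion [x, y, z, w].
In Python, from station import env, set_gripper, viewer, workorder gives the robot as it stands. Calls block until the motion is done:
- env.reach(position, orientation): joint-space move of the TCP to a pose.
- env.move_l(position, rot=None, rate=150, f_stop=None): straight line of the TCP; rot=None keeps the orientation; rate is the mean speed in mm/s. With f_stop (N) it stops when the force on the tool has changed by that much, and returns True; else False.
- env.move_joints(angles): joint-space move.
- set_gripper(opening): finger opening in mm; the grip force is fixed at half the most; returns when the fingers have stopped.
- env.hold(seconds).
- env.ik(position, orientation): joint angles nearest the present ones, or None.
- env.read_state(): the state.
- viewer.camera(name): name is "scene" or "top" or "wrist"; returns the picture (420x560x3 uint8, blue, green, red); there is no depth.
- viewer.camera_params(name): a dict with "fx", "fy", "cx", "cy" (pixels), "pose" (4x4, takes a point from camera to world coordinates); the wrist camera has in their place "tool_from_camera" (4x4, takes a point from camera to tool coordinates, whose origin is the TCP and whose axes are the flange's). Camera axes: x right, y up, looking along -z (the intrinsics and any distortion apply to the point x, -y, -z); pixel columns grow to the right and rows downward; lengths in mm; the calibration is good to about 2 mm. A picture is of the moment at which its call begins: read the wrist's pose just before it. camera_params takes no time and is no camera call.
A pose or a line that the arm cannot do raises env.IKError and nothing moves.
- workorder.sign_off(): hands the job in; it is judged then, once.
The state is a dict: "time_s": time; "qpos": joint angles; "dq": joint speeds; "tau": joint torques, N m; "tool_pos": TCP position; "orientation": TCP orientation; "force": force on the tool from outside, world axes, zero at the start; "wrist_torque": the same for the moment, N m; "width": finger opening in mm; "grip_force": force on a finger pad.
Only numpy, scipy, OpenCV 4.12 (cv2) and the standard library are available. Lean on these libraries where they do the work, as an engineer would, in place of code of your own. Each camera call takes 0.05 s, during which the arm holds its last target. There are 200 camera calls.

## Working session

There is one attempt and no reset: what is moved stays moved. The work goes in short steps, each a Python script; the robot and the scene stay as the last script left them, time stands still between calls to the robot, and variables do not carry over. Pictures are saved under pics/ and viewed, at most 10 in all, crops included, and the job is handed in when it is done.

```bash
mkdir -p pics; ls
python3 - <<'E'
from station import env, viewer
import cv2, numpy as np
a=viewer.camera("top");b=viewer.camera("scene")
cv2.imwrite("pics/top.png",a);cv2.imwrite("pics/scene.png",b)
np.set_printoptions(precision=4,suppress=True)
for n in("top","scene","wrist"):print(n,viewer.camera_params(n))
print(env.read_state())
E
```

```text
pics
top {'fx': 480.0789581111148, 'fy': 480.0789581111148, 'cx': 276.7804679226413, 'cy': 203.76906944605912, 'pose': array([[  -0.0136,    0.9905,   -0.1369,  393.9137],
       [  -0.9998,   -0.0155,   -0.0127,    3.3354],
       [  -0.0147,    0.1367,    0.9905, 1048.0325],
       [   0.    ,    0.    ,    0.    ,    1.    ]])}
scene {'fx': 485.7043751422987, 'fy': 485.7043751422987, 'cx': 277.04116398678707, 'cy': 204.66524413813093, 'pose': array([[  -0.5309,   -0.6626,    0.5283, 1113.0978],
       [   0.8473,   -0.4038,    0.345 ,  406.9279],
       [  -0.0153,    0.6308,    0.7758,  954.0154],
       [   0.    ,    0.    ,    0.    ,    1.    ]])}
wrist {'fx': 342.44390779331434, 'fy': 342.44390779331434, 'cx': 279.66693214494245, 'cy': 214.14370785035513, 'tool_from_camera': array([[ -0.0017,   0.9609,   0.2769,  75.6401],
       [  1.    ,   0.0017,   0.0001,  -1.2074],
       [ -0.0004,   0.2769,  -0.9609, -81.1575],
       [  0.    ,   0.    ,   0.    ,   1.    ]])}
{'time_s': 0.1, 'qpos': array([-1.15  ,  0.4237,  1.6306, -0.    ,  1.0886, -0.019 ]), 'dq': array([-0.0002, -0.0025, -0.0033, -0.0001,  0.0012,  0.0021]), 'tau': array([  0.0006, -54.5617, -27.4328,   0.0647,   0.0189,  -0.    ]), 'tool_pos': array([ 265.9584, -565.1504,  302.0075]), 'orientation': array([ 0.9759,  0.2181, -0.0001, -0.0007]), 'force': array([0.6145, 0.832 , 0.7104]), 'wrist_torque': array([-0.0006, -0.0238, -0.001 ]), 'grip_force': 0.0, 'width': 87.9049541565243}
```

View pics/top.png

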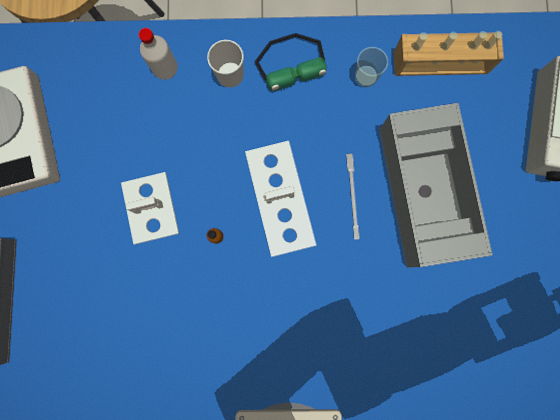

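View pics/scene.png

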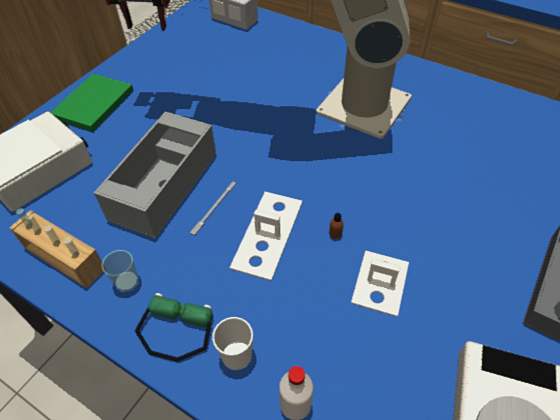

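The top view shows the long shelf with corners near (245,151), (290,141), (316,245) and (271,256). The trough is on the right, with its rim running from about (390,115) to (492,255). The short shelf is at left, near (150,208). The scene view shows the same layout with the handles up.

```bash
cat > h.py <<'E'
from station import env, viewer, set_gripper, workorder
import numpy as np, cv2
from scipy.spatial.transform import Rotation as R
np.set_printoptions(precision=2,suppress=True)
def cast(px,cam,z,pose=None):
    p=viewer.camera_params(cam); T=p["pose"] if pose is None else pose@p["tool_from_camera"]
    px=np.atleast_2d(px).astype(float)
    d=np.c_[(px[:,0]-p["cx"])/p["fx"],-(px[:,1]-p["cy"])/p["fy"],-np.ones(len(px))]@T[:3,:3].T
    return T[:3,3]+d*((z-T[2,3])/d[:,2])[:,None]
def tcp():
    s=env.read_state();T=np.eye(4);T[:3,:3]=R.from_quat(s["orientation"]).as_matrix();T[:3,3]=s["tool_pos"];return T
def white(img,thr=170,sat=40):
    h=cv2.cvtColor(img,cv2.COLOR_BGR2HSV);m=((h[...,2]>thr)&(h[...,1]<sat)).astype(np.uint8)*255
    return m
def rect(P):  # fitted rectangle of xy points: centre, (long, short), yaw of long side
    (c,wh,_)=r=cv2.minAreaRect(P[:,:2].astype(np.float32)); b=cv2.boxPoints(r)
    e=max((b[1]-b[0],b[2]-b[1]),key=np.linalg.norm); e=e*np.sign(e[0])
    return np.array(c),sorted(wh)[::-1],np.arctan2(e[1],e[0])
def quat(yaw,tilt=0,flip=1): # tool y = shelf x (or -x); tilt>0: +x end of the shelf low
    Y=R.from_euler("ZY",[yaw,tilt]).as_matrix()
    z=-Y[:,2];y=flip*Y[:,0];return R.from_matrix(np.c_[np.cross(y,z),y,z]).as_quat()
E
python3 - <<'E'
from h import *
a=cv2.imread("pics/top.png")
cs=cv2.findContours(white(a),cv2.RETR_EXTERNAL,cv2.CHAIN_APPROX_NONE)[0]
for c in cs:
    if 1500<cv2.contourArea(c)<9000:
        x,y,w,h=cv2.boundingRect(c)
        if 100<x<330 and 100<y<200: print((x,y,w,h),rect(cast(c[:,0],"top",6)))
h=cv2.cvtColor(a,cv2.COLOR_BGR2HSV);m=((h[...,1]<60)).astype(np.uint8)*255
m[:, :375]=0;m[:,505:]=0;m[:95]=0;m[275:]=0
c=max(cv2.findContours(m,cv2.RETR_EXTERNAL,cv2.CHAIN_APPROX_NONE)[0],key=cv2.contourArea)
q=cv2.approxPolyDP(c,4,True)[:,0];print(q.tolist())
print(cast(q,"top",106))
cv2.imwrite("pics/tr.png",cv2.resize(a[90:280,370:510],None,fx=3,fy=3,interpolation=2))
E
```

```text
(121, 172, 57, 72) (array([534.37, 297.56]), [140.1397247314453, 100.09878540039062], np.float32(0.22670795))
(245, 141, 71, 115) (array([552.5 ,  10.28]), [239.68643188476562, 99.26346588134766], np.float32(0.23426713))
[[457, 103], [392, 113], [380, 128], [407, 266], [491, 254]]
[[ 724.73 -352.98  106.  ]
 [ 706.15 -220.64  106.  ]
 [ 675.24 -195.05  106.  ]
 [ 398.39 -235.38  106.  ]
 [ 419.24 -398.89  106.  ]]
```

View pics/tr.png

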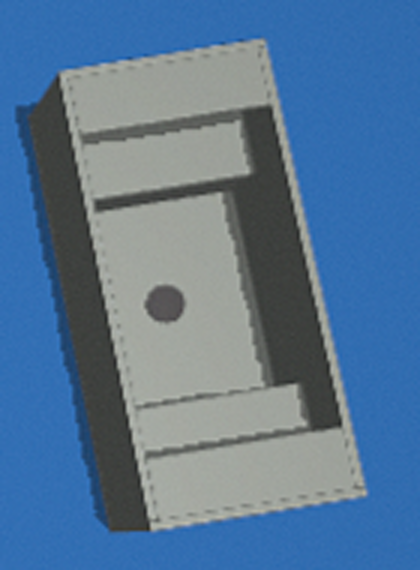

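The crop shows the trough's rim corners at crop pixels (62,73), (266,40), (366,494) and (148,531). Next I cast those at z = 106 and check the planned path for reachability.

```bash
cat >> h.py <<'E'
SH=np.array([552.5,10.3]);SY=0.234
q=np.array([(62,73),(266,40),(366,494),(148,531)])/3+[370,90]
Q=cast(q,"top",106)[:,:2]
TC=Q.mean(0);e=Q[0]+Q[1]-Q[2]-Q[3];TY=np.arctan2(e[1],e[0])
G=62-61-0 # placeholder
def tool(x,z,tilt,flip,grip=62): # shelf underside centre at trough-frame (x,0,z), tilted -> TCP pose
    M=R.from_euler("ZY",[TY,tilt])
    p=np.r_[TC+x*np.array([np.cos(TY),np.sin(TY)]),z]+M.apply([0,0,grip+61])
    return p,quat(TY,tilt,flip)
def way(t): # t=tilt magnitude; list of (x,z,tilt), +x end goes under the far rim
    W=[]
    u=np.array([np.cos(t),-np.sin(t)]);c=np.array([142,60])-120*u
    for s in (230,0): W.append((*(c-s*u),t))
    for f in np.linspace(.8,0,5):
        W.append((142-120*np.cos(f*t),60+120*np.sin(f*t),f*t))
    W.append((0,60,0)); return W
E
sed -i '/placeholder/d' h.py
python3 - <<'E'
from h import *
print(Q,TC,TY,[np.linalg.norm(Q[i]-Q[i-1]) for i in range(4)])
for flip in(1,-1):
  g=env.ik([*SH,62+61],quat(SY,0,flip));print(flip,"grasp",g)
  for s in (1,-1):
    print(s)
    for x,z,t in way(.33):
        p,o=tool(s*x,z,s*t,flip);print((round(s*x),round(z),round(s*t,2)),env.ik(p,o))
E
```

```text
[[ 703.4  -217.82]
 [ 723.96 -356.29]
 [ 417.93 -400.72]
 [ 396.15 -259.08]] [ 560.36 -308.48] 0.13882481442882438 [np.float64(310.0150799310605), np.float64(139.99516380773832), np.float64(309.2404885112654), np.float64(143.29928475247553)]
1 grasp [-0.    0.59  1.88 -0.    0.67 -0.24]
1
(-189, 173, 0.33) [-0.6   0.39  1.75 -0.23  1.26 -0.64]
(28, 99, 0.33) [-0.41  0.72  1.35 -0.17  1.35 -0.48]
(26, 91, np.float64(0.26)) [-0.42  0.69  1.41 -0.15  1.26 -0.5 ]
(24, 84, np.float64(0.2)) [-0.44  0.67  1.47 -0.12  1.17 -0.53]
(23, 76, np.float64(0.13)) [-0.46  0.65  1.52 -0.08  1.08 -0.56]
(22, 68, np.float64(0.07)) [-0.48  0.63  1.57 -0.05  0.99 -0.59]
(22, 60, np.float64(0.0)) [-0.5   0.61  1.62 -0.    0.91 -0.64]
(0, 60, 0) [-0.52  0.59  1.67 -0.    0.88 -0.66]
-1
(189, 173, -0.33) [-0.46  0.56  1.46  0.24  0.85 -0.73]
(-28, 99, -0.33) [-0.69  0.43  1.9   0.42  0.62 -1.15]
(-26, 91, np.float64(-0.26)) [-0.65  0.45  1.87  0.31  0.66 -1.02]
(-24, 84, np.float64(-0.2)) [-0.62  0.48  1.83  0.21  0.7  -0.91]
(-23, 76, np.float64(-0.13)) [-0.59  0.51  1.79  0.13  0.75 -0.82]
(-22, 68, np.fl
[... 294 characters left out ...]
, 84, np.float64(0.2)) None
(23, 76, np.float64(0.13)) None
(22, 68, np.float64(0.07)) None
(22, 60, np.float64(0.0)) [-0.5   0.61  1.62 -0.    0.91  2.5 ]
(0, 60, 0) [-0.52  0.59  1.67 -0.    0.88  2.48]
-1
(189, 173, -0.33) [-0.46  0.56  1.46  0.24  0.85  2.41]
(-28, 99, -0.33) [-0.69  0.43  1.9   0.42  0.62  1.99]
(-26, 91, np.float64(-0.26)) [-0.65  0.45  1.87  0.31  0.66  2.12]
(-24, 84, np.float64(-0.2)) [-0.62  0.48  1.83  0.21  0.7   2.23]
(-23, 76, np.float64(-0.13)) [-0.59  0.51  1.79  0.13  0.75  2.32]
(-22, 68, np.float64(-0.07)) [-0.57  0.54  1.75  0.06  0.81  2.39]
(-22, 60, np.float64(-0.0)) [-0.54  0.57  1.71 -0.    0.86  2.46]
(0, 60, 0) [-0.52  0.59  1.67 -0.    0.88  2.48]
```

Run:
```python
from h import *
env.reach([*SH,240],quat(SY))
T=tcp();w=viewer.camera("wrist")
m=white(w,150); c=max(cv2.findContours(m,cv2.RETR_EXTERNAL,cv2.CHAIN_APPROX_NONE)[0],key=cv2.contourArea)
print(rect(cast(c[:,0],"wrist",6,T)));cv2.imwrite("pics/w1.png",w)
print("stop",env.move_l([*SH,123.5],f_stop=12))
set_gripper(5)
s=env.read_state();print(s["width"],s["grip_force"],s["tool_pos"],s["time_s"])
p=s["tool_pos"]
print(env.move_l([p[0],p[1],350],rate=200))
s=env.read_state();print(s["width"],s["grip_force"],s["force"],s["wrist_torque"],s["time_s"])
im=viewer.camera("scene");cv2.imwrite("pics/s2.png",im)
```

```text
(array([491.68,  -9.99]), [111.583740234375, 85.34016418457031], np.float32(0.23087542))
stop False
13.989914386298546 29.999833703041077 [552.55  10.32 123.48] 4.5
False
13.963448261475227 29.99948501586914 [ 0.35 -0.   -2.39] [-0.01 -0.04  0.05] 5.7833
```

View pics/s2.png

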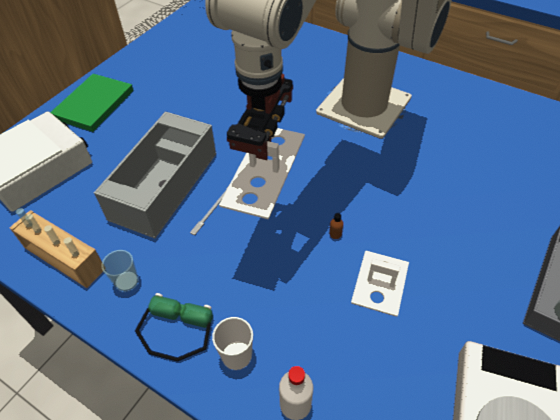

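The shelf is held level, with its handle at about (262,155) and the trough clear of it. Next I tilt it and slide it in.

Run:
```python
from h import *
W=way(.33)
x,z,t=W[0]
p,o=tool(x,z+90,t,1);env.reach(p,o)
p,o=tool(*W[0],1);print(env.move_l(p,f_stop=15))
p,o=tool(*W[1],1);print(env.move_l(p,rate=100,f_stop=12))
s=env.read_state();print(s["width"],s["force"],s["wrist_torque"],s["tool_pos"]-p,s["time_s"])
cv2.imwrite("pics/s3.png",cv2.resize(viewer.camera("scene")[40:260,40:320],None,fx=2.5,fy=2.5))
```

```text
False
False
13.803822975599736 [ 0.04 -0.42 -1.94] [-0.03 -0.38  0.04] [-0.24 -0.12  0.24] 10.45
```

View pics/s3.png

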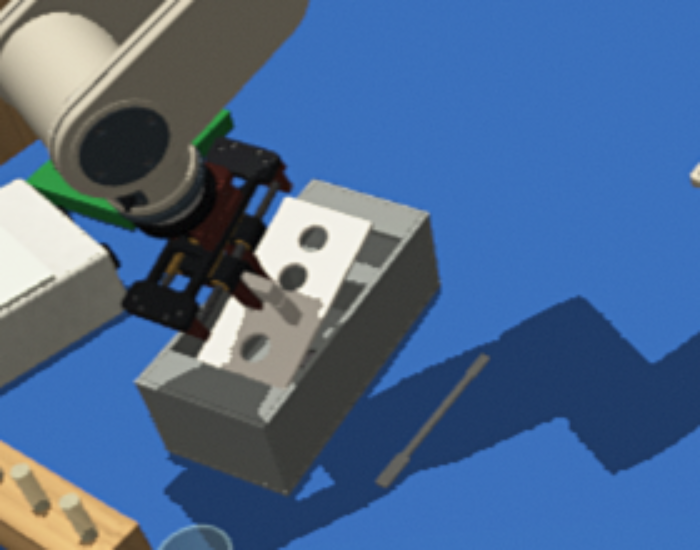

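The far end has passed under the far rim (its edge is around (200,360)–(275,385)), and the raised near end is above the mouth at about (330,210). No contact force so far, so I rotate it flat, centre it and lower it.

Run:
```python
from h import *
for w in way(.33)[2:]:
    p,o=tool(*w,1)
    if env.move_l(p,o,rate=60,f_stop=12): print("STOP",w,env.read_state()["force"]);break
else:
    p,o=tool(0,50,0,1);print("down",env.move_l(p,rate=20,f_stop=5))
    s=env.read_state();print("shelf z",s["tool_pos"][2]-123,s["force"],s["width"],s["time_s"])
cv2.imwrite("pics/s4.png",cv2.resize(viewer.camera("scene")[40:260,40:320],None,fx=2.5,fy=2.5))
```

```text
down True
shelf z 55.287993529173946 [ 0.39 -0.5   2.92] 13.882788345578444 13.075
```

View pics/s4.png

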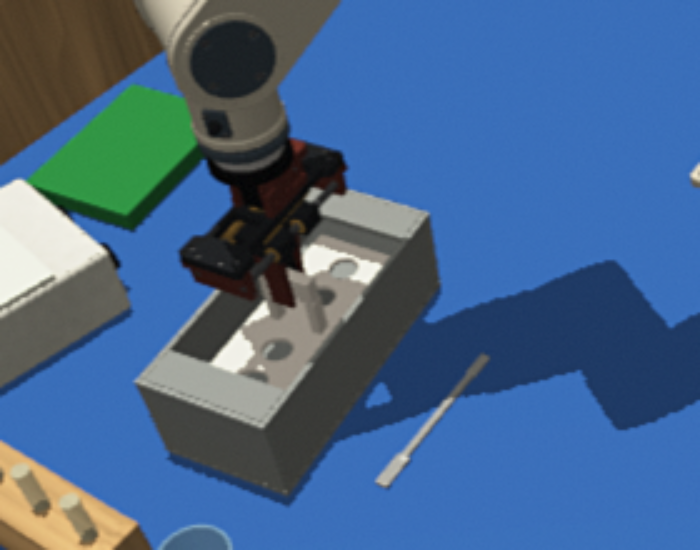

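The shelf lies flat at a height of 55 mm on the steps, with its near end at about (345,250) and its far end hidden by the far rim. Contact was felt there. Now I release it, retreat and check.

Run:
```python
from h import *
set_gripper(50)
p=env.read_state()["tool_pos"];print(env.move_l([p[0],p[1],330],f_stop=15))
env.move_joints([-1.15,.423,1.63,0,1.089,-.019])
env.hold(.3);s=env.read_state();print(s["force"],s["time_s"])
t=viewer.camera("top")
cv2.imwrite("pics/t5.png",np.hstack([cv2.resize(t[90:280,370:510],None,fx=2.5,fy=2.5),cv2.resize(viewer.camera("scene")[85:275,80:260],None,fx=2.4,fy=2.5)]))
```

```text
False
[-0.03 -0.7   0.21] 16.7833
```

View pics/t5.png

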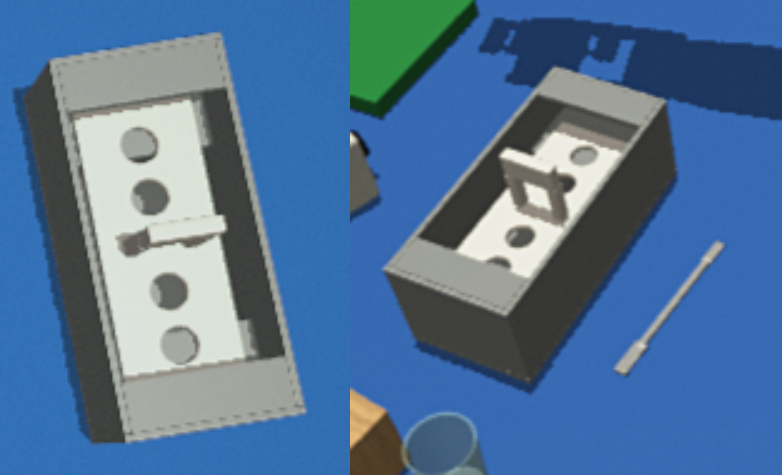

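The pictures show the long shelf flat on both steps, handle up and below both rims, with the gripper clear of it. Handing in.

```bash
python3 -c "
from station import workorder
print(workorder.sign_off())"
```

```text
the job is handed in; nothing more can be done
None
```

The long shelf lies flat on both steps in the trough, handle up and below both rims; I let go of it, left the short shelf untouched, and handed the job in at about 17 s.

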